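# Load a wooden blank onto a drilling board

### The job

Push the large wooden blank up the ramp onto the plywood drilling board without picking it up, slide it over so that its long side lies flat along the dark fence, and push it along the fence until its front rests on the rubber tip of the stop screw. Press it home there lightly for a second, never hard enough to shift the stop, then let go and leave the other things on the bench where they are.

Things in the scene. Friction and masses are not known exactly. Their poses are not given: they have to be found in the camera images.
- blank: the workpiece: hardwood block 110 mm long (its x) x 95 wide (y) x 40 high, 0.2 to 0.45 kg, loose; starts flat on the bench before the ramp, its x within 0.3 rad of the board's x. Origin: centre of its underside, z up. Sliding it takes 1 to 3 N on the flat, about 4 to 10 N as it takes the ramp. To be pushed, not lifted (origin never over 30 mm above the bench), and by no more than 25 N
- board: plywood drilling board, fixed. Origin at bench height, mid-width below the top edge of its ramp; x points up the ramp and along the deck, y left, z up. Ramp 170 mm wide, foot at x = -100 mm, rising evenly to the level deck, 12 mm high, x = 0 to 330 mm, y = -85 to +85 mm. Its left side is open, its right side has the fence
- fence (a point): foremost point of the dark wooden fence's inner face (board x = 20, y = -65 mm), at deck height, axes as the board's. The fence runs on from here to board x = 330 mm, 22 mm high above the deck, 20 mm thick. Against it the blank's origin is at board y = -17.5 mm; flush means within 2.5 mm and 0.03 rad
- stop: aluminium block 30 (x) x 60 (y) x 42 (z) mm fixed on the deck at a varying x; axes as the board's; origin at the foot of its front face, mid-width. From that face a screw with a 20 mm wide rubber tip (gives 0.2 mm per N) sticks out 8 to 48 mm towards the ramp, 20 mm above the deck; its setting is not measured: find it by touch. Home: over 3 N on the tip for 0.5 s. Over 12 N shifts the stop: failure
- sander: hand sanding block with a bar handle, 130 x 70 x 45 mm; bystander; origin under its centre
- offcut: small wooden offcut, 75 x 50 x 28 mm, of the same wood as the blank but clearly smaller; bystander; origin under its centre
- tin: round closed metal tin, 54 mm diameter, 32 mm high, standing on the board beyond the stop; bystander; origin under its centre
- case: flat case of blades with a clear lid, 110 x 75 x 36 mm; bystander; origin under its centre
- try_square: carpenter's square lying flat: wooden stock 100 x 22 x 16 mm with a thin steel blade 130 mm long; bystander; origin under the centre of the stock
- marking_gauge: wooden marking gauge, a 160 mm bar through a 50 x 40 mm head; bystander; origin under its centre
There are look-alikes about, which are no part of the job. What is shaped like the blank but purple is not meant.

How it is judged:
By the outcome, as a careful person would: the job done as asked, in the order asked, and still so for the second after the job is handed in, with the robot touching nothing.
It also fails if it takes over 72 s, if anything falls off the work surface, if the arm or the gripper's body presses on something with over 40 N, if the wrist force passes 120 N, or if a joint passes its speed limit or range.

### The arm

A 7-joint arm with a two-finger parallel gripper is mounted at the origin on the work surface. World frame = base frame: x ahead of the robot, y to its left, z up, the work surface at z = 0. Lengths are in m, angles in rad, forces in N, time in s.
With the tool pointing down it reaches from about 0.4 to 0.875 m from the base axis. Payload 6.5 kg.
Tool frame: the origin (TCP) lies at the very end of the fingers, on their centre line; the grasp point (between the pads) lies 19 mm behind it (ctrl.grasp_offset is the distance from the TCP to the grasp point, in m); x points along the fingers, y is the direction in which the jaws open and shut, and the axes are right-handed (so a half turn about x gives the same grasp; the last joint's range is limited). The gripper opens to 88 mm and grips with 3 to 60 N. Pads are 18 mm wide; open, the fingers measure 123 mm over their backs; the gripper's body (75 mm by 187 mm) begins 45 mm behind the grasp point.
Start: joints at [1.256, 0.536, -0.004, 1.538, 0.003, 1.067, -0.071], TCP at [0.16, -0.63, 0.239] pointing down, gripper open.
Joint ranges: [-2.7, 2.7], [-0.37, 2.16], [-1.27, 1.26], [0.24, 2.4], [-1.31, 4.45], [0.19, 1.91], [-2.76, 2.76]. Speed limits (rad/s): [2.39, 2.39, 3.14, 3.14, 3.14, 3.14, 3.14].

### API

Orientations are given as a unit quaternion [w, x, y, z].
In Python, from rig import ctrl gives the robot as it stands. Calls block until the motion is done:
- ctrl.goto(position, orientation): joint-space move of the TCP to a pose.
- ctrl.move_straight(position, rot=None, max_speed=0.15): straight line of the TCP; rot=None keeps the orientation; max_speed is the mean speed in m/s.
- ctrl.movej(angles): joint-space move.
- ctrl.command_gripper(opening): opening from 0.0 (shut) to 1.0 (fully open); the grip force is fixed at half the most; returns when the fingers have stopped.
- ctrl.sleep(seconds).
- ctrl.solve_ik(position, orientation): joint angles nearest the present ones, or None.
- ctrl.sense(): the state.
- ctrl.grab_frame(name): name is "scene" or "side" or "wrist"; returns the picture (384x512x3 uint8, blue, green, red); there is no depth.
- ctrl.camera_info(name): a dict with "fx", "fy", "cx", "cy" (pixels), "R" (3x3) and "t" (3): a world point X has camera coordinates R X + t. Camera axes: x right, y down, z forward; pixel columns grow to the right and rows downward; lengths in m; the calibration is good to about 2 mm. A picture is of the moment at which its call begins: read the wrist's pose just before it. camera_info takes no time and is no camera call; for the wrist camera it gives the pose at the moment of the call.
A pose or a line that the arm cannot do raises ctrl.MotionError and nothing moves.
- ctrl.job_done(): hands the job in, once; it reports no verdict.
The state is a dict: "time": time; "joint_positions": joint angles; "joint_vel": joint speeds; "tau": joint torques, N m; "tcp_pos": TCP position; "eef_rot": TCP orientation; "contact_force": force on the tool from outside, world axes, zero at the start; "moment": the same for the moment, N m; "width": opening from 0.0 (shut) to 1.0 (fully open).
Only numpy, scipy, OpenCV 4.12 (cv2) and the standard library are available. Lean on these libraries where they do the work, as an engineer would, in place of code of your own. Each camera call takes 0.05 s, during which the arm holds its last target.

## Working session

There is one attempt and no reset: what is moved stays moved. The work goes in short steps, each a Python script; the robot and the scene stay as the last script left them, time stands still between calls to the robot, and variables do not carry over. Pictures are saved under pics/ and viewed, and the job is handed in when it is done.

```bash
ls; mkdir -p pics; python3 - <<'E'
from rig import ctrl
import cv2
s=ctrl.sense();print(s)
for n in("scene","side","wrist"):
    i=ctrl.camera_info(n);print(n,i)
    cv2.imwrite(f"pics/{n}0.png",ctrl.grab_frame(n))
E
```

```text
pics
{'time': 0.0, 'joint_positions': array([ 1.25580969,  0.53717227, -0.00443738,  1.5388331 ,  0.00260904,
        1.06728092, -0.07118942]), 'joint_vel': array([-6.92079723e-04, -1.61823267e-03,  8.75805789e-04,  4.82965145e-05,
        5.85803346e-04, -1.71605185e-04, -1.04147809e-03]), 'tau': array([-2.35501357e-04, -5.70995235e+01,  9.91056897e-01, -2.51612628e+01,
       -5.61867259e-02,  1.77587348e-02,  1.39510203e-04]), 'tcp_pos': array([ 0.15988378, -0.62941762,  0.23785073]), 'eef_rot': array([-0.08717822, -0.70151872, -0.08834725,  0.70175936]), 'contact_force': array([ 0.64538439, -0.28450306,  1.05331758]), 'moment': array([ 0.036416  , -0.02471474, -0.00465885]), 'width': 1.0026176887637333}
scene {'fx': 392.0209609842963, 'fy': 392.0209609842963, 'cx': 253.7258198493228, 'cy': 191.19750738189367, 'R': array([[-0.87177293,  0.48977634,  0.01144994],
       [ 0.35901539,  0.65457964, -0.66530703],
       [-0.33334654, -0.57588595, -0.74648205]]), 't': array([ 0.52548709, -0.21710362,  1.32292164])}
side {'fx': 362.40298430859605, 'fy': 362.40298430859605, 'cx': 258.9461706107106, 'cy': 193.12317999712008, 'R': array([[ 0.98720994, -0.15880881,  0.01401026],
       [-0.083481  , -0.5898071 , -0.8032176 ],
       [ 0.13582138,  0.79177481, -0.59552095]]), 't': array([-0.60245288,  0.0884193 ,  0.96380961])}
wrist {'fx': 336.09392888254416, 'fy': 336.09392888254416, 'cx': 250.28498395442335, 'cy': 191.87553044074684, 'R': array([[ 2.45632014e-01, -9.69362691e-01, -9.41534574e-04],
       [-9.19889807e-01, -2.33401927e-01,  3.15160726e-01],
       [-3.05724806e-01, -7.65474557e-02, -9.49037844e-01]]), 't': array([-0.64870649, -0.0423187 ,  0.39013794])}
```

View pics/scene0.png

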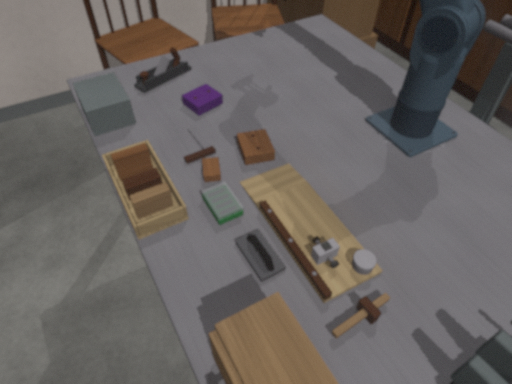

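View pics/side0.png

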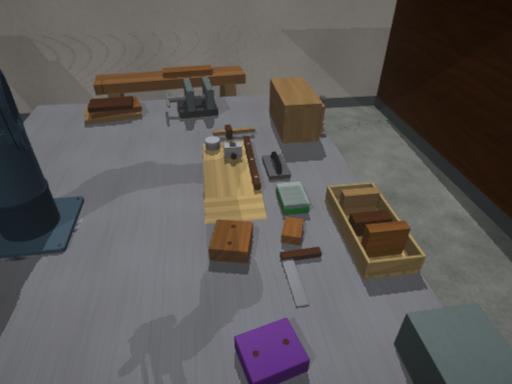

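View pics/wrist0.png

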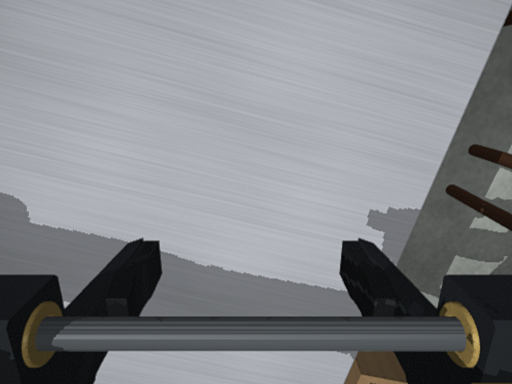

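The blank candidates are the brown block at scene (255,146), side (232,241); the small brown offcut at scene (211,169); and the purple block at scene (203,99). The first is the right one: it is large, wood coloured and lies in front of the ramp. I'll enlarge to confirm and measure.

```bash
python3 - <<'E'
import cv2
def crop(n,x0,y0,x1,y1,k,o):
    a=cv2.imread(f"pics/{n}.png")[y0:y1,x0:x1]
    a=cv2.resize(a,None,fx=k,fy=k,interpolation=cv2.INTER_CUBIC)
    for x in range((x0+9)//10*10,x1,10):
        cv2.line(a,((x-x0)*k,0),((x-x0)*k,6 if x%50 else 14),(0,0,255),1)
        if x%20==0: cv2.putText(a,str(x),((x-x0)*k-10,24),0,.35,(0,0,255),1)
    for y in range((y0+9)//10*10,y1,10):
        cv2.line(a,(0,(y-y0)*k),(6,(y-y0)*k),(0,0,255),1)
        if y%20==0: cv2.putText(a,str(y),(8,(y-y0)*k+4),0,.35,(0,0,255),1)
    cv2.imwrite(f"pics/{o}.png",a)
crop("scene0",230,120,390,220,5,"sc_a")
crop("scene0",230,190,390,300,5,"sc_b")
crop("side0",190,120,310,220,6,"si_b")
crop("side0",190,190,310,280,6,"si_a")
E
```

```text
(no output)
```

View pics/sc_a.png

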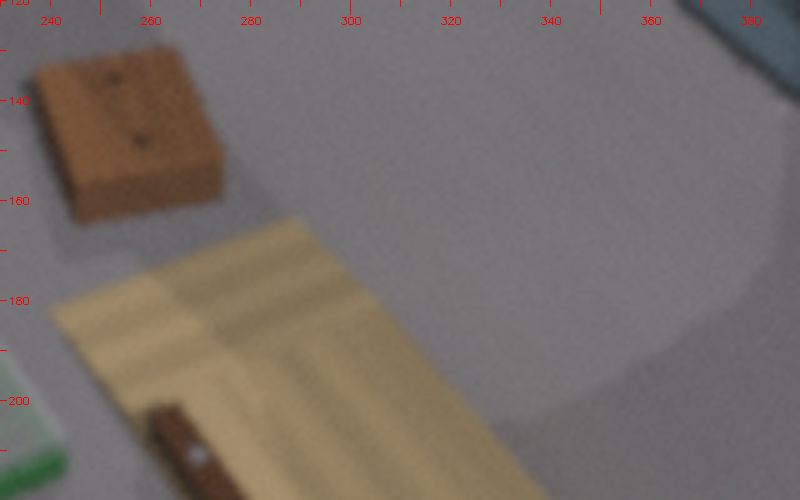

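View pics/sc_b.png

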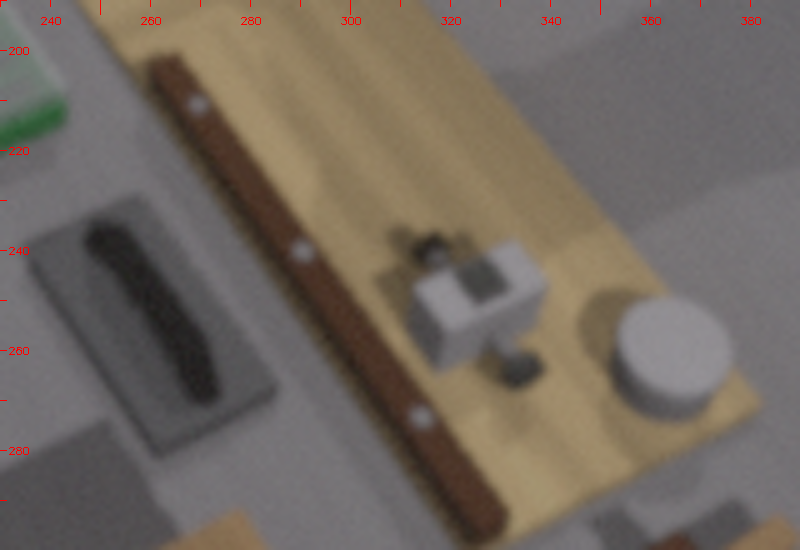

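View pics/si_a.png

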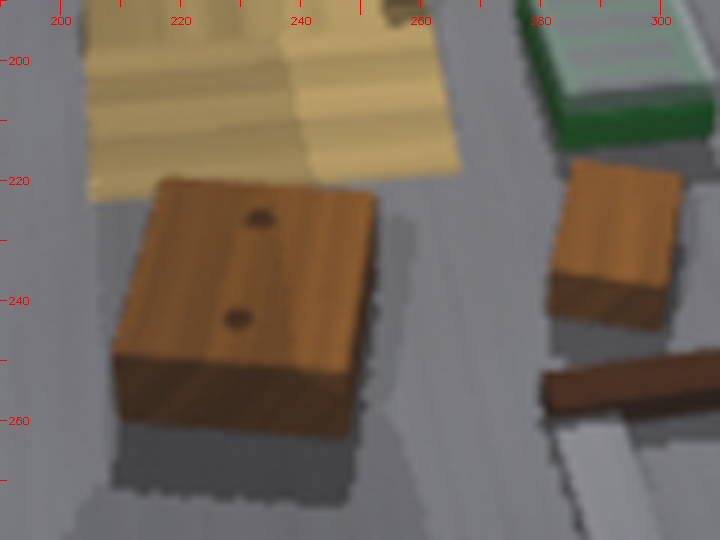

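View pics/si_b.png

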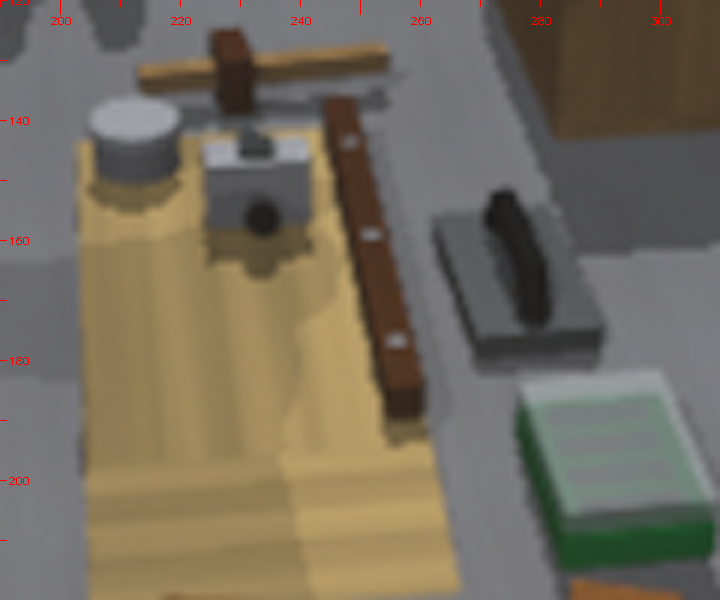

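```bash
cat > h.py <<'E'
import numpy as np
from scipy.optimize import least_squares
def proj(I,X):
    c=np.atleast_2d(X)@np.array(I["R"]).T+I["t"]
    return np.c_[I["fx"]*c[:,0]/c[:,2]+I["cx"],I["fy"]*c[:,1]/c[:,2]+I["cy"]]
def xf(p,L):
    L=np.atleast_2d(L).astype(float); c,s=np.cos(p[2]),np.sin(p[2])
    return np.c_[p[0]+c*L[:,0]-s*L[:,1],p[1]+s*L[:,0]+c*L[:,1],L[:,2]]
def fit(obs,p0):
    # obs: list of (caminfo,[(local xyz,uv)])
    f=lambda p:np.concatenate([(proj(I,xf(p,[a for a,_ in o]))-np.array([b for _,b in o])).ravel() for I,o in obs])
    r=least_squares(f,p0,loss="soft_l1"); return r.x,r.fun.reshape(-1,2)
E
python3 - <<'E'
from rig import ctrl
from h import *
S,D=ctrl.camera_info("scene"),ctrl.camera_info("side")
m=1e-3
b=lambda x,y,z:(x*m,y*m,z*m)
obs=[(S,[(b(-100,85,0),(289.5,163)),(b(-100,-85,0),(240,182)),(b(330,85,12),(382,270)),(b(20,-65,34),(266,201)),(b(20,-85,34),(260,204))]),
 (D,[(b(-100,85,0),(205,223.5)),(b(-100,-85,0),(266.5,219)),(b(330,85,12),(203,143.5)),(b(0,85,12),(204.5,198)),(b(20,-85,34),(260.5,183)),(b(20,-65,34),(254.5,184.5)),(b(330,-65,34),(244.5,136))])]
best=min((fit(obs,[.5,-.3,a]) for a in(-1.5,0,1.5,3)),key=lambda r:(r[1]**2).sum())
B,r=best;print("board",B,r.round(1).tolist())
h,w=.055,.0475
# blank: local x ~ board x
o=[(S,[((-h,-w,.04),(237,134)),((-h,w,.04),(265,130)),((h,w,.04),(274,152)),((h,-w,.04),(244.5,156)),((h,-w,0),(246,164.5)),((h,w,0),(274,160))]),
(D,[((h,w,.04),(217,220)),((h,-w,.04),(252.5,222)),((-h,-w,.04),(247.5,252)),((-h,w,.04),(209,249)),((-h,w,0),(210.5,260)),((-h,-w,0),(247.5,263))])]
K,r=fit(o,[*xf(B,[-.16,0,0])[0][:2],B[2]]);print("blank",K,r.round(1).tolist(), K[2]-B[2])
c,s=np.cos(B[2]),np.sin(B[2]);d=K[:2]-B[:2];print("blank in board",c*d[0]+s*d[1],-s*d[0]+c*d[1])
# stop front face bottom/top, tin
o=[(D,[((0,.03,.054),(224,147.5)),((0,-.03,.054),(241.5,147)),((0,.03,.012),(224.5,157.5)),((0,-.03,.012),(241.5,158)),((.03,.03,.054),(224.5,143)),((.03,-.03,.054),(241.5,142))]),
(S,[((0,-.03,.054),(320,256.5)),((0,.03,.054),(0,0)),][:0]+[((0,.03,.054),(333,238)),((0,-.03,.054),(313,247)),((.03,-.03,.054),(319,256)),((.03,.03,.054),(339,246)),((.03,-.03,.012),(318.5,265))])]
o[1]=(S,o[1][1])
K2,r=fit(o,[*xf(B,[.23,0,0])[0][:2],B[2]]);print("stop",K2,r.round(1).tolist());d=K2[:2]-B[:2];print("stop in board",c*d[0]+s*d[1],-s*d[0]+c*d[1])
np.savez("pose.npz",B=B,K=K)
E
```

```text
board [ 0.54010501  0.04856449 -4.73794819] [[-0.9, -0.2], [-1.1, -0.6], [0.1, 0.6], [-0.9, -1.8], [-1.4, -2.2], [-0.4, -1.1], [-0.1, -1.4], [-0.3, -1.0], [-0.7, -1.2], [0.1, -0.0], [-0.5, -1.1], [-0.9, -0.9]]
blank [ 0.51711754 -0.14731518 -4.96428268] [[-1.4, -1.8], [-0.4, -2.5], [0.7, -1.9], [-0.5, -0.6], [-1.9, 0.6], [0.0, -0.2], [-0.5, -2.1], [0.4, -1.5], [0.4, -0.8], [-1.2, -0.9], [-1.6, -0.1], [0.5, 0.0]] -0.22633448606872797
blank in board -0.19640316836720093 0.017973981973964083
stop [ 0.56240739  0.26366397 -4.74063122] [[-0.3, -0.8], [0.0, -1.2], [-0.3, 0.0], [0.2, -1.5], [-1.3, -0.6], [-0.8, -0.5], [-0.5, -1.0], [-1.2, -0.5], [-0.1, 0.1], [0.8, 0.2], [-1.9, 0.5]]
stop in board 0.21559919137927702 -0.016797920898598256
```

```bash
cat >> h.py <<'E'
from scipy.spatial.transform import Rotation as Rn
B=np.array([0.54010501,0.04856449,-4.73794819+2*np.pi])
def bw(x,y,z): return xf(B,[x,y,z])[0]     # board->world (m)
def wb(P):
    c,s=np.cos(B[2]),np.sin(B[2]);d=np.array(P[:2])-B[:2];return np.array([c*d[0]+s*d[1],-s*d[0]+c*d[1],P[2]])
def ori(push,tilt,flip):
    # push: heading (board frame angle) in which the tips lead; jaws open across it
    a=B[2]+push; f=np.array([np.cos(a),np.sin(a),0]); l=np.array([-f[1],f[0],0])*(-1 if flip else 1)
    x=np.sin(tilt)*f+np.array([0,0,-np.cos(tilt)])
    M=np.c_[x,l,np.cross(x,l)]
    return Rn.from_matrix(M).as_quat()[[3,0,1,2]]
def force(ctrl,n=6):
    F=[]
    for _ in range(n): F.append(ctrl.sense()["contact_force"]); ctrl.sleep(0.02)
    F=np.mean(F,0); c,s=np.cos(B[2]),np.sin(B[2]); return np.array([c*F[0]+s*F[1],-s*F[0]+c*F[1],F[2]])
E
python3 - <<'E'
from rig import ctrl
from h import *
for nm,push,P in (("back",0,[(-.285,.02,.12),(-.285,.02,.008),(.016,.02,.02),(.11,-.0175,.02)]),("left",-np.pi/2,[(.08,.12,.12),(.08,.10,.02),(.08,.04,.02)])):
  for fl in (0,1):
    for p in P: 
        q=ctrl.solve_ik(bw(*p),ori(push,.2,fl)); print(nm,fl,p,None if q is None else q.round(2))
E
```

```text
back 0 (-0.285, 0.02, 0.12) [ 0.32  0.61  0.18  1.79 -0.37  0.88 -2.43]
back 0 (-0.285, 0.02, 0.008) [ 0.34  0.79  0.16  1.81 -0.47  0.69 -2.33]
back 0 (0.016, 0.02, 0.02) [-0.74  0.94  0.9   2.03 -1.28  0.93 -2.18]
back 0 (0.11, -0.0175, 0.02) [ 0.5   1.08 -1.09  1.83  1.03  0.85  2.1 ]
back 1 (-0.285, 0.02, 0.12) [ 0.81  0.65 -0.49  1.76  0.14  0.87  0.28]
back 1 (-0.285, 0.02, 0.008) [ 0.78  0.83 -0.44  1.78  0.22  0.68  0.25]
back 1 (0.016, 0.02, 0.02) [ 0.27  0.73 -0.45  1.98  0.21  0.48 -0.29]
back 1 (0.11, -0.0175, 0.02) [ 0.1   0.78 -0.47  1.85  0.26  0.52 -0.48]
left 0 (0.08, 0.12, 0.12) [ 0.19  0.42 -0.77  2.27  0.84  0.54  0.31]
left 0 (0.08, 0.1, 0.02) [ 0.48  1.   -1.18  2.24  1.54  0.96 -0.16]
left 0 (0.08, 0.04, 0.02) [-0.28  0.63 -0.14  2.15  0.71  0.25  0.48]
left 1 (0.08, 0.12, 0.12) [-0.79  0.33  0.36  2.32 -0.07  0.33 -1.98]
left 1 (0.08, 0.1, 0.02) [-0.87  0.65  0.5   2.31 -1.27  0.21 -0.83]
left 1 (0.08, 0.04, 0.02) [-0.38  0.62 -0.01  2.15  0.45  0.2  -2.42]
```

```bash
python3 - <<'E'
from rig import ctrl
from h import *
import cv2
q=ori(0,.2,1)
ctrl.goto(bw(-.285,.02,.15),q); print(ctrl.sense()["time"])
ctrl.command_gripper(.6); s=ctrl.sense(); print(s["time"],s["width"],force(ctrl))
I=ctrl.camera_info("wrist"); im=ctrl.grab_frame("wrist"); cv2.imwrite("pics/wr1.png",im); 
print({k:np.array(v).round(4).tolist() for k,v in I.items()})
for n,L in(("blank",[(sx*.055,sy*.0475,z) for z in(.04,) for sx in(-1,1) for sy in(1,-1)]),):
    print(proj(I,xf(np.load("pose.npz")["K"],L)).round(0).tolist())
print(proj(I,xf(B,[(-.1,.085,0),(-.1,-.085,0),(0,.085,.012),(.02,-.065,.034)])).round(0).tolist())
E
```

```text
2.075
2.75 0.5986033620146989 [ 0.10797373 -0.13922434  0.17632783]
{'fx': 336.0939, 'fy': 336.0939, 'cx': 250.285, 'cy': 191.8755, 'R': [[0.9997, -0.0262, 0.0005], [-0.0261, -0.9923, 0.121], [-0.0027, -0.121, -0.9927]], 't': [-0.519, -0.2062, 0.2854]}
[[179.0, 159.0], [295.0, 186.0], [208.0, 17.0], [329.0, 46.0]]
[[175.0, -4.0], [372.0, -4.0], [168.0, -145.0], [368.0, -203.0]]
```

View pics/wr1.png

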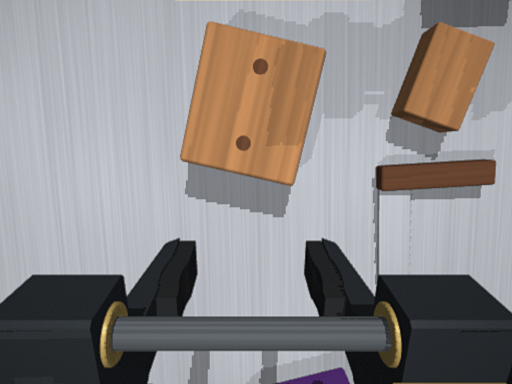

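The wrist view confirms the blank: brown, two knots, back corners at (180,160) and (293,186). My model predicted (179,159) and (295,186). A purple block shows at (315,378), behind the gripper. I'll check its clearance before lowering.

```bash
python3 - <<'E'
from rig import ctrl
from h import *
def back(I,u,v,z):
    d=np.array(I["R"]).T@np.array([(u-I["cx"])/I["fx"],(v-I["cy"])/I["fy"],1]); C=-np.array(I["R"]).T@I["t"]; return C+d*(z-C[2])/d[2]
I=ctrl.camera_info("wrist")
for u,v in((277,383),(345,370),(350,383)): print("purple",wb(back(I,u,v,.04)).round(3))
for u,v in((377,190),(376,290)): print("sq",wb(back(I,u,v,.0)).round(3))
q=ori(0,.2,1)
for p in((-.285,.02,.06),(-.285,.02,.008)):
    ctrl.move_straight(bw(*p),q,.12)
s=ctrl.sense();print(s["time"],wb(s["tcp_pos"]).round(4),force(ctrl).round(2))
for x in(-.26,-.24,-.22,-.205):
    ctrl.move_straight(bw(x,.02,.008),q,.05)
    s=ctrl.sense();print(round(s["time"],2),wb(s["tcp_pos"]).round(4),force(ctrl,3).round(2))
import cv2
cv2.imwrite("pics/sd2.png",cv2.resize(ctrl.grab_frame("side")[150:290,160:320],None,fx=5,fy=4.2)); cv2.imwrite("pics/wr2.png",ctrl.grab_frame("wrist"))
E
```

```text
purple [-0.432 -0.003  0.04 ]
purple [-0.42  -0.062  0.04 ]
purple [-0.432 -0.066  0.04 ]
sq [-0.269 -0.097  0.   ]
sq [-0.365 -0.101  0.   ]
4.3833 [-0.285   0.0197  0.0083] [-0.01 -0.02  0.19]
5.13 [-0.2596  0.0202  0.008 ] [-0.75 -0.05  0.26]
5.73 [-0.2394  0.0202  0.008 ] [-0.35 -0.05  0.11]
6.33 [-0.2193  0.0201  0.008 ] [-0.26 -0.03 -0.13]
6.83 [-0.2042  0.0201  0.0081] [ 0.04 -0.   -0.33]
```

View pics/sd2.png

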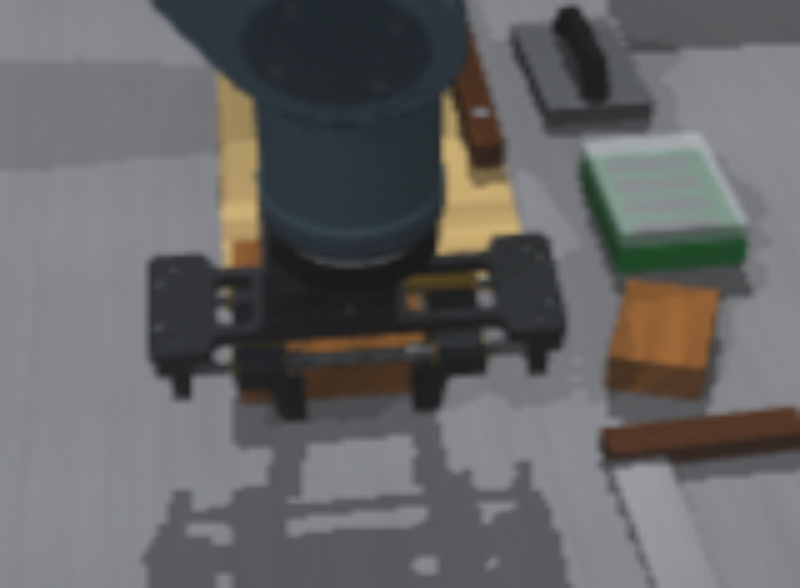

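View pics/wr2.png

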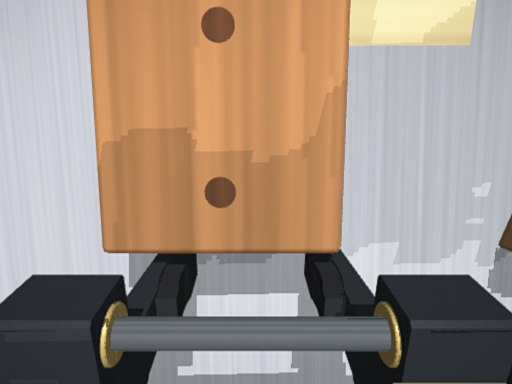

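The blank is now square on both fingers, with its edges at columns 104–341, about 12 mm left of the gripper centre. That puts it at board y of about +32 mm. I'll go up the ramp with a slight rightward drift.

```bash
python3 - <<'E'
from rig import ctrl
from h import *
import cv2
q=ori(0,.2,1)
pts=[-.17,-.14,-.109,-.08,-.05,-.009,.016]
for x in pts:
    y=.02-.025*(x+.205)/.221
    z=.008+.012*np.clip((x+.109)/.1,0,1)
    ctrl.move_straight(bw(x,y,z),q,.05)
    s=ctrl.sense();f=force(ctrl,3);print(round(s["time"],2),wb(s["tcp_pos"]).round(4),f.round(2))
    if np.linalg.norm(f)>18: break
I=ctrl.camera_info("wrist");cv2.imwrite("pics/wr3.png",ctrl.grab_frame("wrist"))
print(proj(I,xf(B,[(.02,-.065,.034),(.1,-.065,.034),(.0,.085,.012),(.1,.085,.012),(.167,-.017,.032)])).round(0).tolist())
E
```

```text
7.84 [-0.1697  0.016   0.008 ] [-0.14  0.03  0.09]
8.64 [-0.1395  0.0126  0.008 ] [-0.25 -0.26 -0.34]
9.47 [-0.1083  0.0092  0.008 ] [ 0.18 -0.01  0.39]
10.26 [-0.0795  0.0058  0.0115] [-0.25  0.15 -0.06]
11.07 [-0.0491  0.0025  0.0151] [-0.23  0.45  0.01]
12.1 [-0.0089 -0.0023  0.0201] [-0.07  0.22  0.26]
12.8 [ 0.0166 -0.005   0.02  ] [ 0.08  0.01 -0.55]
[[385.0, 261.0], [394.0, 74.0], [76.0, 285.0], [63.0, 85.0], [280.0, -99.0]]
```

View pics/wr3.png

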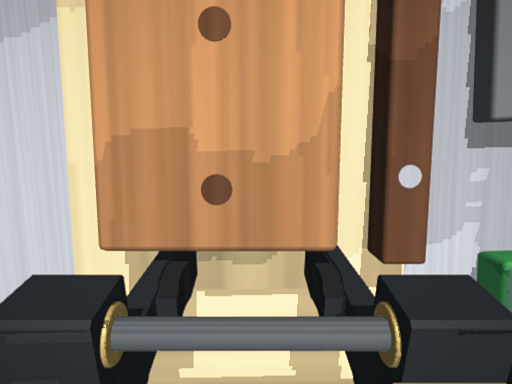

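The blank is up on the deck and square: knots at (215,23) and (216,189), back edge at row 248. The fence is at columns 370–440, leaving a gap of roughly 10 mm. Next I'll move to its left side and slide it over to the fence.

```bash
python3 - <<'E'
from rig import ctrl
from h import *
q0=ori(0,.2,1); q=ori(-np.pi/2,.1,0)
ctrl.move_straight(bw(-.01,-.005,.022),q0,.08)
ctrl.move_straight(bw(-.01,-.005,.12),q0,.2)
ctrl.goto(bw(.08,.10,.12),q); print(ctrl.sense()["time"], ctrl.sense()["joint_positions"].round(2))
ctrl.move_straight(bw(.08,.092,.02),q,.15)
s=ctrl.sense();print(s["time"],wb(s["tcp_pos"]).round(4),force(ctrl).round(2))
for y in(.07,.06,.05):
    ctrl.move_straight(bw(.08,y,.02),q,.05)
    s=ctrl.sense();f=force(ctrl,3);print(round(s["time"],2),wb(s["tcp_pos"]).round(4),f.round(2))
    if abs(f[1])>8: break
import cv2
cv2.imwrite("pics/wr4.png",ctrl.grab_frame("wrist"))
E
```

```text
14.7417 [ 0.19  0.47 -0.73  2.16  0.63  0.63  0.56]
15.5583 [0.0797 0.0914 0.0203] [ 0.07 -0.12  0.25]
16.25 [0.0799 0.07   0.0199] [ 0.16  0.15 -0.58]
16.65 [0.08   0.0595 0.02  ] [ 0.18 -0.72  0.65]
17.05 [0.08   0.0493 0.0201] [-0.31 -0.32  0.16]
```

View pics/wr4.png

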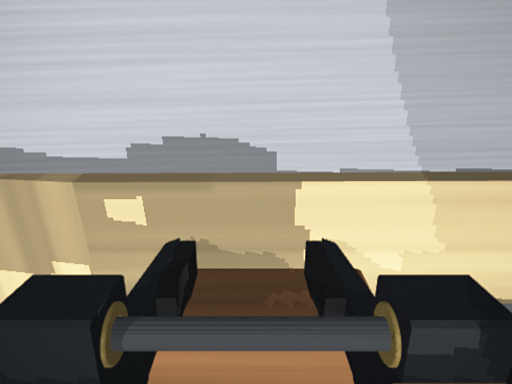

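```bash
python3 - <<'E'
from rig import ctrl
from h import *
q=ori(-np.pi/2,.1,0)
y=.045
ctrl.move_straight(bw(.08,y,.02),q,.04); print(force(ctrl,3).round(2))
while y>.033:
    y-=.001
    ctrl.move_straight(bw(.08,y,.02),q,.02)
    s=ctrl.sense();f=force(ctrl,4);print(round(s["time"],2),wb(s["tcp_pos"]).round(4),f.round(2),s["moment"].round(2))
    if abs(f[1])>5: break
E
```

```text
[-0.18  0.16 -0.65]
17.73 [0.08   0.0442 0.02  ] [0.24 1.83 0.46] [0.02 0.29 0.02]
18.04 [0.08   0.0433 0.0199] [0.06 2.95 1.25] [0.04 0.46 0.  ]
18.36 [0.08   0.0418 0.02  ] [0.15 2.22 0.01] [ 0.12  0.39 -0.02]
18.68 [0.08   0.0414 0.0199] [-0.16  4.25  1.96] [0.06 0.76 0.05]
18.99 [0.0799 0.0413 0.0198] [-0.72  7.26  4.9 ] [0.04 1.42 0.04]
```

```bash
python3 - <<'E'
from rig import ctrl
from h import *
import cv2
q=ori(-np.pi/2,.1,0); q0=ori(0,.2,1)
ctrl.move_straight(bw(.08,.039,.02),q,.02); s=ctrl.sense();print(wb(s["tcp_pos"]).round(4),force(ctrl,4).round(2))
ctrl.move_straight(bw(.08,.07,.022),q,.08)
ctrl.move_straight(bw(.08,.09,.12),q,.2)
ctrl.goto(bw(-.03,-.0175,.12),q0); print(ctrl.sense()["time"])
I=ctrl.camera_info("wrist")
cv2.imwrite("pics/wr5.png",ctrl.grab_frame("wrist"))
cv2.imwrite("pics/sd5.png",cv2.resize(ctrl.grab_frame("side")[110:240,180:290],None,fx=5,fy=4.5))
print({k:np.array(v).round(4).tolist() for k,v in I.items()})
print(proj(I,xf(B,[(.02,-.065,.034),(.2,-.065,.034),(.0,.085,.012),(.2,.085,.012),(.2156,.013,.054),(.2156,-.047,.054)])).round(0).tolist())
E
```

```text
[0.0799 0.0412 0.0197] [-0.23 10.42  7.4 ]
21.275
{'fx': 336.0939, 'fy': 336.0939, 'cx': 250.285, 'cy': 191.8755, 'R': [[0.9997, -0.0246, -0.002], [-0.0241, -0.9923, 0.1212], [-0.005, -0.1211, -0.9926]], 't': [-0.5551, 0.0498, 0.2862]}
[[318.0, 154.0], [325.0, -123.0], [122.0, 179.0], [109.0, -98.0], [201.0, -180.0], [302.0, -180.0]]
```

View pics/wr5.png

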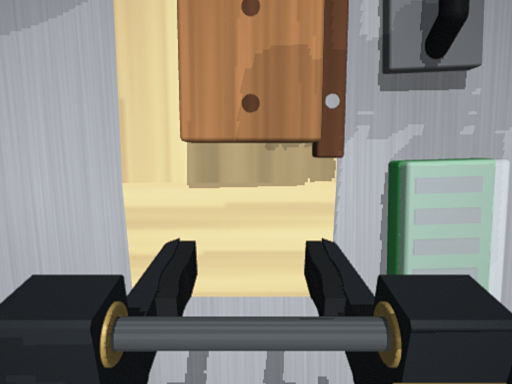

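View pics/sd5.png

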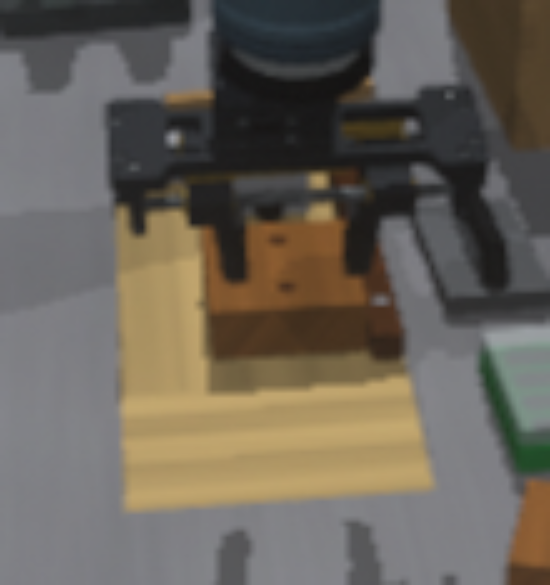

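Flush along the fence: blank columns 180–323, its right edge against the fence. Now I'll narrow the jaws so they clear the fence, push along it, and use the force reading to find the tip.

```bash
python3 - <<'E'
from rig import ctrl
from h import *
q=ori(0,.2,1)
def back(I,u,v,z):
    d=np.array(I["R"]).T@np.array([(u-I["cx"])/I["fx"],(v-I["cy"])/I["fy"],1]); C=-np.array(I["R"]).T@I["t"]; return C+d*(z-C[2])/d[2]
print("knob",wb(back(ctrl.camera_info("scene"),315,239,.035)).round(4),wb(back(ctrl.camera_info("side"),233.5,156.5,.032)).round(4))
ctrl.command_gripper(.4)
ctrl.move_straight(bw(-.01,-.0165,.06),q,.2)
ctrl.move_straight(bw(-.005,-.0165,.030),q,.15)
F0=force(ctrl); print(F0.round(2))
x=.040
ctrl.move_straight(bw(.01,-.0165,.03),q,.06)
ctrl.move_straight(bw(x,-.0168,.03),q,.05); print(ctrl.sense()["time"],force(ctrl,4).round(2))
y=-.0168
while x<.066:
    x+=.001
    ctrl.move_straight(bw(x,y,.03),q,.02)
    s=ctrl.sense();f=force(ctrl,3)-F0;print(round(s["time"],2),round(x,4),wb(s["tcp_pos"]).round(4),f.round(2))
    if -f[0]>4: break
E
```

```text
knob [ 0.1911 -0.0185  0.035 ] [ 0.1854 -0.0168  0.032 ]
[ 0.03 -0.03 -0.01]
23.8917 [-0.35  0.2   0.08]
24.21 0.041 [ 0.041  -0.0169  0.03  ] [-0.    0.47  0.09]
24.51 0.042 [ 0.0418 -0.0168  0.0299] [-0.56 -0.2   0.13]
24.81 0.043 [ 0.0427 -0.0168  0.03  ] [-1.41  0.15  0.96]
25.11 0.044 [ 0.0441 -0.0168  0.03  ] [-1.25 -0.17  0.36]
25.41 0.045 [ 0.0452 -0.0168  0.03  ] [-1.95 -0.25 -0.25]
25.71 0.046 [ 0.0462 -0.0168  0.03  ] [-1.99  0.32 -0.04]
26.01 0.047 [ 0.0471 -0.0168  0.03  ] [-1.15  0.06 -0.11]
26.31 0.048 [ 0.0481 -0.0168  0.03  ] [-1.55  0.21 -0.36]
26.61 0.049 [ 0.0491 -0.0168  0.03  ] [-1.27 -0.12 -0.47]
26.91 0.05 [ 0.0501 -0.0168  0.03  ] [-1.08 -0.11  0.46]
27.21 0.051 [ 0.0511 -0.0168  0.03  ] [-1.4   0.08 -0.18]
27.51 0.052 [ 0.0521 -0.0168  0.03  ] [-1.61 -0.38 -0.37]
27.81 0.053 [ 0.0531 -0.0168  0.03  ] [-1.42  0.4  -0.48]
28.11 0.054 [ 0.0541 -0.0168  0.03  ] [-1.24  0.24  0.03]
28.41 0.055 [ 0.0551 -0.0168  0.03  ] [-1.61 -0.19 -0.8 ]
28.71 0.056 [ 0.0561 -0.0168  0.03  ] [-1.77 -0.17 -0.06]
29.01 0.057 [ 0.0571 -0.0168  0.03  ] [-1.2  -0.34 -0.51]
29.31 0.058 [ 0.0581 -0.0168  0.03  ] [-1.02 -0.03 -0.44]
29.61 0.059 [ 0.0591 -0.0168  0.03  ] [-1.62 -0.13  0.12]
29.91 0.06 [ 0.0601 -0.0168  0.03  ] [-1.77  0.12 -0.58]
30.21 0.061 [ 0.0611 -0.0168  0.03  ] [-1.04 -0.27 -0.38]
30.51 0.062 [ 0.0621 -0.0168  0.03  ] [-1.32 -0.01 -0.18]
30.81 0.063 [ 0.0631 -0.0168  0.03  ] [-1.76  0.07 -0.1 ]
31.11 0.064 [ 0.0641 -0.0168  0.03  ] [-0.99 -0.53  0.48]
31.41 0.065 [ 0.065  -0.0168  0.03  ] [-2.   -0.32 -0.65]
31.71 0.066 [ 0.0655 -0.0169  0.03  ] [-3.99 -0.12  0.45]
```

```bash
python3 - <<'E'
from rig import ctrl
from h import *
q=ori(0,.2,1)
x=.066
while x<.072:
    x+=.0005
    ctrl.move_straight(bw(x,-.0168,.03),q,.02)
    s=ctrl.sense();f=force(ctrl,6);print(round(s["time"],2),round(x,4),wb(s["tcp_pos"]).round(4),f.round(2))
    if -f[0]>7.2: break
for _ in range(5):
    print(force(ctrl,10).round(2),wb(ctrl.sense()["tcp_pos"]).round(4))
E
```

```text
32.01 0.0665 [ 0.0658 -0.0169  0.0299] [-5.44  0.03  1.16]
32.36 0.067 [ 0.0659 -0.0169  0.0299] [-5.89  0.41  1.79]
32.71 0.0675 [ 0.0661 -0.0169  0.0299] [-6.66  0.44  2.11]
33.06 0.068 [ 0.0662 -0.0169  0.0299] [-7.68  0.23  2.69]
[-7.72  0.71  2.34] [ 0.0662 -0.0169  0.0299]
[-7.67  0.67  2.53] [ 0.0662 -0.0169  0.0299]
[-7.91  0.78  2.62] [ 0.0662 -0.0169  0.0299]
[-7.95  0.43  2.28] [ 0.0661 -0.0169  0.0299]
[-7.6   0.79  2.49] [ 0.0662 -0.017   0.0299]
```

Home: 7.7 N held for over 1 s, about 6 N of it on the tip after taking off the 1.5 N of friction. The 1.2 mm of give matches 0.2 mm/N. I'll back off slowly and inspect.

```bash
python3 - <<'E'
from rig import ctrl
from h import *
import cv2
q=ori(0,.2,1)
ctrl.move_straight(bw(.060,-.0168,.03),q,.02)
ctrl.move_straight(bw(.01,-.0168,.032),q,.1)
ctrl.move_straight(bw(-.02,-.0168,.15),q,.2)
print(ctrl.sense()["time"],force(ctrl).round(2))
cv2.imwrite("pics/wr6.png",ctrl.grab_frame("wrist"))
ctrl.goto(bw(-.33,.10,.25),q)
print(ctrl.sense()["time"])
a=ctrl.grab_frame("scene");cv2.imwrite("pics/scene6.png",a)
b=ctrl.grab_frame("side");cv2.imwrite("pics/side6.png",b)
cv2.imwrite("pics/sc6.png",cv2.resize(a[170:310,225:395],None,fx=4.6,fy=4.2,interpolation=2))
cv2.imwrite("pics/sd6.png",cv2.resize(b[110:230,180:320],None,fx=5,fy=4.6,interpolation=2))
E
```

```text
35.95 [-0.12 -0.04 -0.25]
37.4
```

View pics/wr6.png

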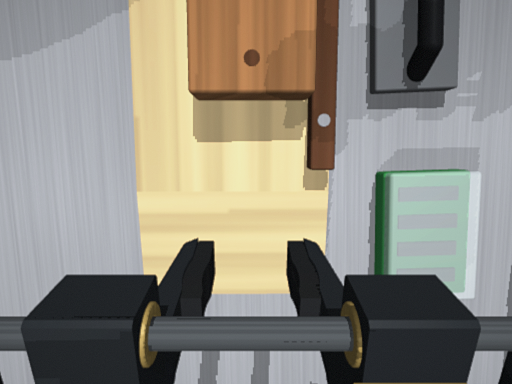

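View pics/sc6.png

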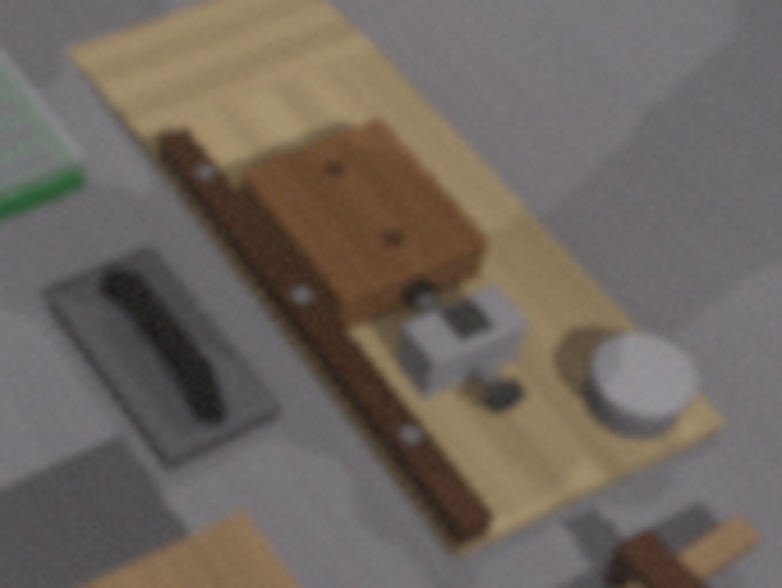

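View pics/sd6.png

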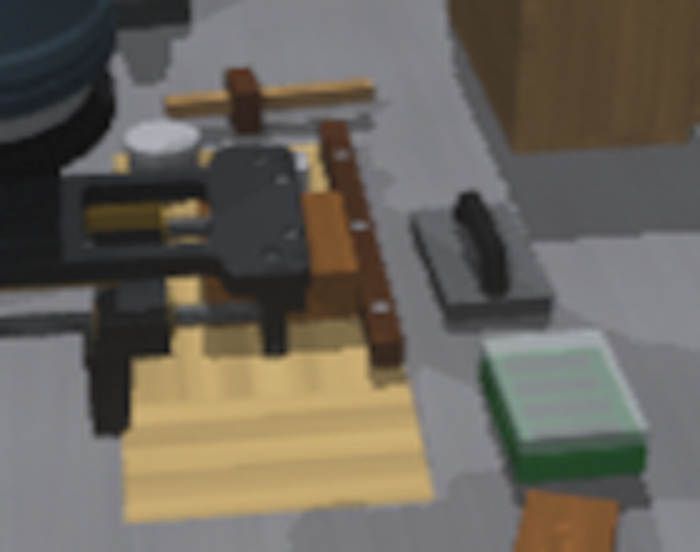

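View pics/scene6.png

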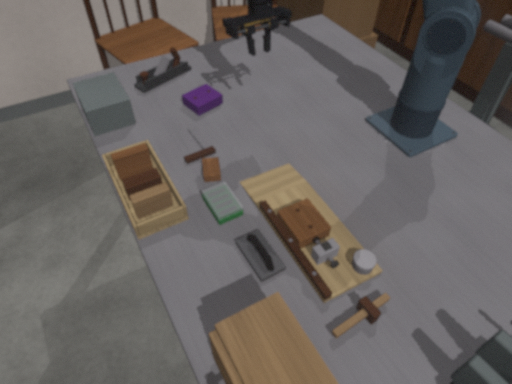

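The blank lies along the fence. Its front touches the dark tip, which sits at about (420,295) in the enlarged scene crop. The stop and the bystanders haven't moved and the arm is clear, so I'll hand in.

```bash
python3 - <<'E'
from rig import ctrl
ctrl.job_done(); print(ctrl.sense()["time"])
E
```

```text
the job is handed in; nothing more can be done
the job is handed in; nothing more can be done
```

I pushed the blank up the ramp with both fingertips, slid it flat against the fence, and pushed it along until its front met the rubber tip. The job was handed in at about 37.5 s of the 72 s allowed.

- **Fence:** I pressed the blank's side to 10.4 N in the push direction (12.8 N with the upward part). Before the push along the fence, the pictures showed its long side flat against it. Afterwards they still did, but I didn't measure the final gap or angle.
- **Stop:** I found the tip by touch, with the blank's front at about board x = 185 mm. I held about 7.7 N for over a second, roughly 6 N of it on the tip after friction. The 1.2 mm of give matched the rubber, and the stop showed no sign of moving.
- **Final check:** the pictures showed the blank touching the tip and the bystanders where they were. The wrist force read about zero after letting go.
- **Disagreements:** the fence met the blank about 2 mm nearer than my camera fit, which is within the calibration. The two cameras put the tip at 185 and 191 mm, and touch agreed with the first.
- **Not watched:** forces were read only between moves, so I didn't see the peak on the ramp or at any other point mid-move.

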